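Sort the bench leftovers into their trays

ROBOT

A 6-joint arm with a two-finger parallel gripper is mounted at the origin on a cart in front of the work surface, level with it; the furniture and walls round the work are solid. World frame = base frame: x ahead of the robot, y to its left, z up, the work surface at z = 0. Lengths are in m, angles in rad, forces in N, time in s.
With the tool pointing down it reaches from about 0.35 to 0.975 m from the base axis. Payload 4.9 kg.
Tool frame: the origin (TCP) lies at the very end of the fingers, on their centre line; the grasp point (between the pads) lies 19 mm behind it; z points along the fingers, y is the line along which they close (so a half turn about z gives the same grasp; the last joint's range is limited). The gripper opens to 85 mm and grips with 20 to 120 N. Pads are 22 mm wide; open, the fingers measure 114 mm over their backs; the gripper's body (76 mm by 85 mm) begins 54 mm behind the grasp point. The pads swing forward as they close: fully open they stand 13 mm farther back than shut.
Start: joints at [1.153, 0.053, 1.613, -0, 1.476, -0.119], TCP at [0.184, 0.597, 0.231] pointing down, gripper open.
Joint ranges: [-3.01, 3.01], [-1.01, 2.22], [0.06, 2.58], [-1.02, 4.17], [0.09, 2.62], [-3.14, 3.14]. Speed limits (rad/s): [2.57, 2.57, 3.14, 3.14, 3.14, 3.14].

INTERFACE

Orientations are given as a unit quaternion [w, x, y, z].
In Python, from plant import * gives the robot as it stands.
- The arm moves only by the tool jog_arm, never from a script. Its argument "moves" is a list that holds one entry, the list of rows, each a list of 7 numbers: the finger opening in cm, from 0 to 8.54, then the shift along the tool's x, y, z in cm, then the turn, a rotation vector about the tool's x, y, z in rad. A call has 1 to 20 rows; each row shifts and turns the commanded pose from where the row before left it, along the tool's axes as they then stand; what a row does not reach is not made up. A row lasts 1/12 s, in which the tool goes at most 41.7 mm and 7.16 degrees, less where a joint would pass 70% of its speed; a pose out of reach is approached as far as the arm can. A call is refused whole if a number of a shift passes 4.17 or a number of a turn 0.125, either way. A call with a gripper value outside its range is refused whole. The fingers move at their own pace and stop on an object; the grip force is fixed at half the most. Time passes only in rows, so rows that do not move let the fingers close. It gives the time, the measured TCP pose, the force, the opening and the grip force at its end, in the units of the state.
- state(): the state, without advancing time (a new reading comes with each control period).
- grab_frame(name): name is "scene" or "top"; returns a dict with "color" (384x512x3 uint8, blue, green, red), "depth" (384x512 float32, m along the optical axis (not along the pixel's ray), 0 where there is no reading), "fx", "fy", "cx", "cy" (pixels), "k1" (the pictures are not rectified: a ray, as slopes to the right and down, at radius r is drawn at 1 + k1 r^2 times it, then the intrinsics apply), "R" (3x3) and "t" (3): a world point X has camera coordinates R X + t. Camera axes: x right, y down, z forward; pixel columns grow to the right and rows downward; lengths in m; the calibration is good to about 2 mm. A picture is of the moment at which its call begins.
- job_done(): hands the job in; it is judged then, once.
Trained networks look in a picture, given as the dict that the camera call returned (one of the last four; its "shot" number tells which), for a name from the list of things; names that differ only in an ending like _2 or _b are one class to them, and where a whole thing is asked for, a point or a joint stands for the part that bears it (a point fixed in the world has none). Each returns a list of dicts, best first, with "p" (0 to 1); they miss things now and then, are a little off and sometimes report something else, mostly with a low value. They report only what shows in the picture. A call takes as long as a camera call. They do not tell look-alikes from the thing itself.
- recognise(name, picture): "rect" ([centre column, centre row, width, height] in pixels, round what is visible of it).
- regions_of(name, picture): "pixels" (384x512 bool, what is visible of it) and "rect" ([centre column, centre row, width, height] in pixels, round what is visible of it).
The state is a dict: "time": time; "joint_pos": joint angles; "joint_vel": joint speeds; "joint_efforts": joint torques, N m; "tool_pos": TCP position; "tool_rot": TCP orientation; "contact_force": force on the tool from outside, world axes, zero at the start; "ft_torque": the same for the moment, N m; "gripper_width": opening from 0.0 (shut) to 1.0 (fully open); "grasp_force": force on a finger pad.
Only numpy, scipy, OpenCV 4.12 (cv2) and the standard library are available. Lean on these libraries where they do the work, as an engineer would, in place of code of your own. Each camera call takes 0.05 s, during which the arm holds its last target. There are 200 camera calls.

TASK

Clear up the front of the bench by sorting the leftovers into the three trays: both wooden offcuts into the green tray, both grey metal collars into the red tray, and the tape measure into the yellow tray. Set each one down flat on the tray's floor, the same way up as it is now, not on top of another piece and not propped on a rim. The white cutter head and the pliers are still in use, so leave them where they are.

Things in the scene. Friction and masses are not known exactly. Their poses are not given: they have to be found in the camera images.
- offcut_pale: Pale beech block lying flat, 32 (x) by 100 (y) by 32 mm high. Origin: centre of its underside; y along its length, z up.
- offcut_dark: Dark brown wooden offcut lying flat, 60 (x) by 100 (y) by 26 mm high, its long sides parallel, one end cut at a slant. Origin: centre of the underside of its bounding box; y along its length, z up.
- collar_thin: Grey metal ring (spindle collar) lying flat, 54 mm across, 20 mm high. Origin: centre of its underside, z up along its axis.
- collar_thick: Grey metal ring (spindle collar) lying flat, 49 mm across, 30 mm high. Origin: centre of its underside, z up along its axis.
- tape_measure: Yellow and black tape measure standing on its base, 37 (x, its thickness) by 81 (y) by 62 mm high. Origin: centre of its underside; z up.
- tray_green: Green plastic tray for wood: fixed open box, outside 130 (x) by 200 (y) by 24 mm high, walls 4 mm thick, inner floor 4 mm above the bench. Origin: centre of its underside; x and y along its sides, z up.
- tray_red: Red plastic tray for collars: fixed open box, outside 130 (x) by 200 (y) by 24 mm high, walls 4 mm thick, inner floor 4 mm above the bench. Origin: centre of its underside; x and y along its sides, z up.
- tray_yellow: Yellow plastic tray for measuring tools: fixed open box, outside 130 (x) by 200 (y) by 24 mm high, walls 4 mm thick, inner floor 4 mm above the bench. Origin: centre of its underside; x and y along its sides, z up.
- cutter_head: White round cutter head with two knives, 67 by 74 by 40 mm high, loose, standing among the leftovers; stays where it is. Origin: centre of its underside.
- pliers: Pliers with red handles, 170 (x) by 63 (y) by 12 mm, loose, lying on the right of the trays; stay where they are. Origin: centre of the underside.
There are look-alikes about, which are no part of the job. What is shaped like the collar_thick but turquoise is not meant.

How it is judged:
At the end, for the whole second after the job is handed in: Both offcuts in the green tray, both collars in the red tray and the tape measure in the yellow tray: each piece's origin within 55 mm (tray x) and 88 mm (tray y) of the tray's centre and at most 6 mm above the tray's floor, upright as at the start within 0.15 rad, released and at rest (x of offcut_pale in the frame of tray_green between -0.055 and 0.055 m and y of offcut_pale in the frame of tray_green between -0.088 and 0.088 m and z of offcut_pale in the frame of tray_green between -0.002 and 0.01 m and angle between each of offcut_pale, offcut_dark, collar_thin, collar_thick, tape_measure's own z axis and vertical below 0.15 rad and linear speed of each of offcut_pale, offcut_dark, collar_thin, collar_thick, tape_measure below 0.02 m/s and angular speed of each of offcut_pale, offcut_dark, collar_thin, collar_thick, tape_measure below 0.2 rad/s and contact force between each of offcut_pale, offcut_dark, collar_thin, collar_thick, tape_measure and the fingers below 0.05 N and x of offcut_dark in the frame of tray_green between -0.055 and 0.055 m and y of offcut_dark in the frame of tray_green between -0.088 and 0.088 m and z of offcut_dark in the frame of tray_green between -0.002 and 0.01 m and x of collar_thin in the frame of tray_red between -0.055 and 0.055 m and y of collar_thin in the frame of tray_red between -0.088 and 0.088 m and z of collar_thin in the frame of tray_red between -0.002 and 0.01 m and x of collar_thick in the frame of tray_red between -0.055 and 0.055 m and y of collar_thick in the frame of tray_red between -0.088 and 0.088 m and z of collar_thick in the frame of tray_red between -0.002 and 0.01 m and x of tape_measure in the frame of tray_yellow between -0.055 and 0.055 m and y of tape_measure in the frame of tray_yellow between -0.088 and 0.088 m and z of tape_measure in the frame of tray_yellow between -0.002 and 0.01 m); the robot touches nothing.
It fails at once if the cutter head is moved by more than 25 mm (distance of cutter_head from where it was at the start of the episode above 0.025 m).
It fails at once if the pliers are moved by more than 25 mm (distance of pliers from where it was at the start of the episode above 0.025 m).
It also fails if it takes over 109 s, if anything falls off the work surface, if the arm or the gripper's body presses on something with over 40 N, if the wrist force passes 120 N, or if a joint passes its speed limit or range.

## Working session

There is one attempt and no reset: what is moved stays moved. The work goes in short steps, Python scripts to look and compute and a tool call to move; the robot and the scene stay as the last step left them, time stands still between calls to the robot, and variables do not carry over. Pictures are saved under pics/ and viewed, at most 14 in all, crops included, and the job is handed in when it is done.

Besides the shell and the picture viewer there is one more tool, called after ">>>" by a JSON object that holds its "op" and its "data". jog_arm: Moves the arm, as the interface text tells. Its arguments: {"type":"object","properties":{"moves":{"type":"array"}},"required":["moves"]}

```bash
mkdir -p pics
cat > h.py <<'E'
from plant import *
import numpy as np, cv2
def pts(f,mask=None):
    d=f["depth"]; v,u=np.nonzero((d>0)&(mask if mask is not None else True))
    K=np.array([[f["fx"],0,f["cx"]],[0,f["fy"],f["cy"]],[0,0,1.]])
    n=cv2.undistortPoints(np.stack([u,v],1).astype(float).reshape(-1,1,2),K,np.array([f["k1"],0,0,0,0.])).reshape(-1,2)
    z=d[v,u]; C=np.c_[n*z[:,None],z]
    return (C-f["t"])@f["R"],u,v
NAMES="offcut_pale offcut_dark collar_thin collar_thick tape_measure tray_green tray_red tray_yellow cutter_head pliers".split()
E
python3 - <<'E'
from h import *
s=state();print(s)
for c in("scene","top"):
    f=grab_frame(c);cv2.imwrite(f"pics/{c}0.png",cv2.resize(f["color"],(768,576)))
    print(c,f["k1"],-np.array(f["R"]).T@f["t"])
    for n in NAMES:
        for r in regions_of(n,f)[:3]:
            P,u,v=pts(f,r["pixels"])
            if r["p"]<.2 or len(P)<10: continue
            zt=np.percentile(P[:,2],90);Q=P[P[:,2]>zt-.006]
            (cx,cy),(w,h),a=cv2.minAreaRect((Q[:,:2]*1000).astype(np.float32))
            print(n,round(r["p"],2),np.round(r["rect"]),"ztop",round(zt,3),"rect",round(cx),round(cy),round(w),round(h),round(a), "mean",Q[:,:2].mean(0).round(3), len(Q), "col",f["color"][r["pixels"]].mean(0).round())
E
```

```text
{'time': 0.0, 'joint_pos': array([ 1.15300064e+00,  5.33556586e-02,  1.61427305e+00, -3.51169298e-05,
        1.47596244e+00, -1.18991025e-01]), 'joint_vel': array([-0.00128691,  0.00019549,  0.00129847, -0.00111389,  0.00042994,
        0.00026762]), 'joint_efforts': array([-1.69122850e-03, -3.93678474e+01, -3.70177281e+01, -2.39068386e-04,
        6.71748421e-03, -1.62060205e-07]), 'tool_pos': array([0.1837428 , 0.59674786, 0.23007625]), 'tool_rot': array([-2.48130773e-04,  1.48845412e-01,  9.88859972e-01, -9.68106836e-04]), 'contact_force': array([-0.86201431, -0.8825922 , -0.08663628]), 'ft_torque': array([-0.01323194,  0.00463223, -0.01954966]), 'grasp_force': 0.0, 'gripper_width': 0.9988243523589627}
scene -0.03841065047947132 [-0.22419419 -0.4309387   0.66716302]
offcut_pale 0.66 [205. 192.  34.  19.] ztop 0.033 rect 442 133 32 96 66 mean [0.439 0.132] 224 col [127. 150. 170.]
offcut_dark 0.64 [333. 246.  43.  32.] ztop 0.027 rect 442 -259 58 99 81 mean [ 0.435 -0.261] 624 col [ 70.  92. 120.]
collar_thin 0.49 [245. 210.  25.  15.] ztop 0.021 rect 432 -11 51 52 89 mean [ 0.431
[... 2325 characters left out ...]
]
tray_green 0.53 [316. 155.  76.  50.] ztop 0.02 rect 604 -169 207 132 89 mean [ 0.605 -0.174] 498 col [ 48.  55. 228.]
tray_green 0.39 [113. 211.  21.  18.] ztop 0.033 rect 439 388 46 49 1 mean [0.441 0.387] 147 col [158. 166. 172.]
tray_red 0.9 [316. 155.  78.  49.] ztop 0.02 rect 604 -169 207 132 89 mean [ 0.605 -0.174] 503 col [ 49.  56. 227.]
tray_yellow 0.75 [229. 159.  78.  52.] ztop 0.02 rect 592 67 208 130 88 mean [0.593 0.071] 449 col [ 71. 232. 237.]
cutter_head 0.55 [303. 216.  24.  26.] ztop 0.042 rect 436 -126 64 62 46 mean [ 0.437 -0.126] 318 col [235. 235. 237.]
pliers 0.67 [387. 173.  56.  30.] ztop 0.013 rect 575 -367 158 61 71 mean [ 0.574 -0.366] 310 col [ 51.  56. 133.]
```

View pics/top0.png

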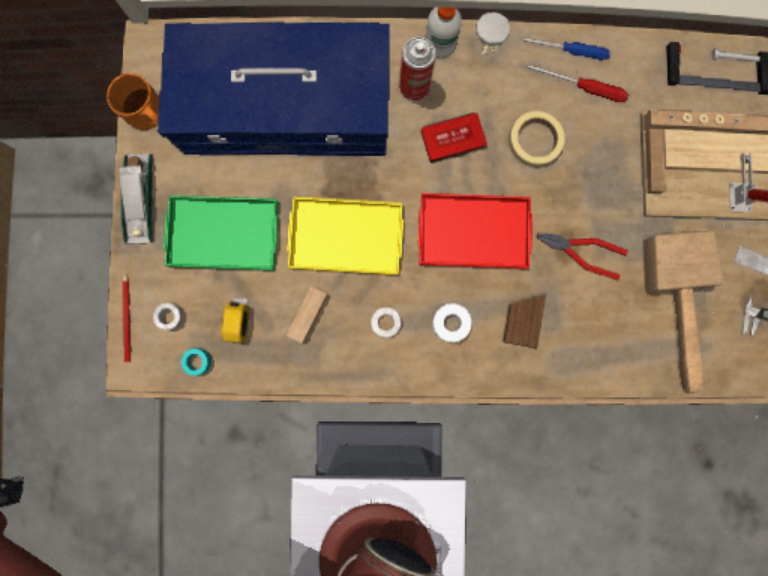

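View pics/scene0.png

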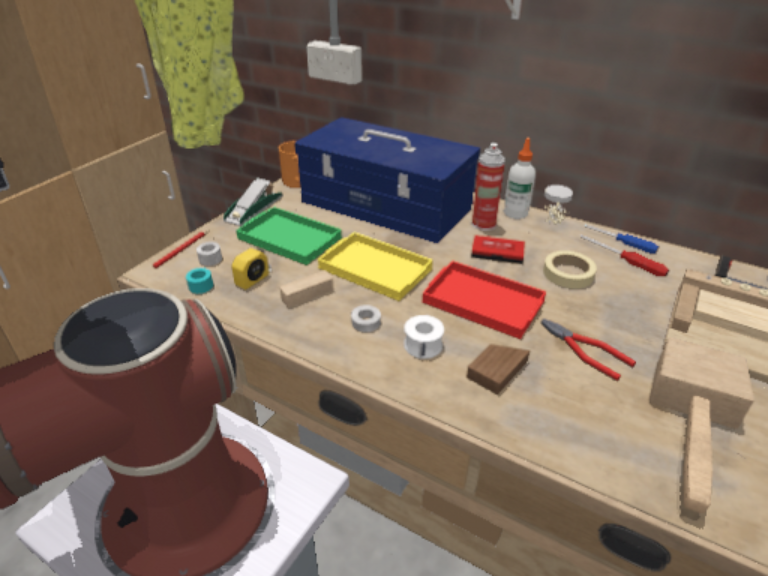

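Run:
```python
from h import *
f=grab_frame("top")
c=f["color"][190:270,80:400];cv2.imwrite("pics/crop1.png",cv2.resize(c,(800,200),interpolation=cv2.INTER_CUBIC))
# objects above bench in front zone, connected in plan
P,u,v=pts(f)
print(np.median(P[(P[:,2]<.01)][:,2]))
m=(P[:,2]>.012)&(P[:,0]>.3)&(P[:,0]<.53)&(P[:,2]<.15)&(abs(P[:,1])<.6)
I=np.zeros(f["depth"].shape,np.uint8);I[v[m],u[m]]=1
n,L=cv2.connectedComponents(I)
for i in range(1,n):
    k=L[v,u]==i
    if k.sum()<20: continue
    Q=P[k];zt=np.percentile(Q[:,2],90);Q=Q[Q[:,2]>zt-.008]
    h=cv2.boxPoints(r:=cv2.minAreaRect((Q[:,:2]*1000).astype(np.float32)))
    print(k.sum(),round(zt,3),np.round(r[0]),np.round(r[1]),round(r[2],1),u[k].mean().round(),v[k].mean().round())
```

```text
-0.004722586531913289
23 0.024 [529. 305.] [ 1. 60.] 0.3 142.0 178.0
71 0.027 [528.  29.] [116.   4.] 88.4 246.0 180.0
1315 0.066 [ 516. -545.] [ 32. 110.] 2.6 456.0 212.0
471 0.035 [447. 134.] [33. 99.] 63.8 204.0 209.0
705 0.029 [ 448. -260.] [ 61. 100.] 80.6 350.0 214.0
399 0.063 [434. 262.] [34. 64.] 88.9 156.0 214.0
218 0.033 [439. 388.] [46. 51.] 1.0 111.0 210.0
400 0.043 [ 437. -126.] [66. 64.] 47.4 301.0 214.0
217 0.023 [435.  -8.] [51. 51.] 0.9 257.0 214.0
203 0.033 [358. 334.] [47. 47.] 54.0 130.0 241.0
```

View pics/crop1.png

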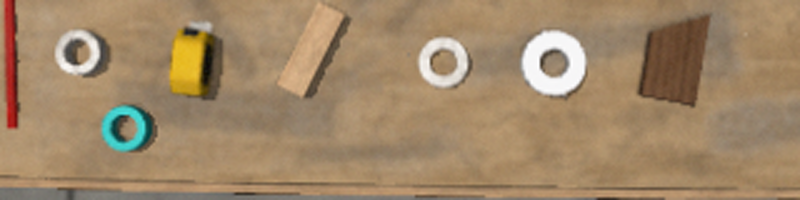

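Candidates (top picture, full-res pixels):
- **collar_thick:** grey (112,212) or turquoise (133,241). I choose the grey one.
- **collar_thin:** grey ring (257,214), white cutter head (301,214) or cream tape roll (358,92). I choose (257,214).
- **Tape measure:** yellow and black (156,214), or the red case (302,91). I choose (156,214).
- **Offcuts:** pale (204,209) or dark (350,214), as against the mallet (456,175).

The crop confirms these choices: grey ring far left, the tape, the pale block, the thin ring, the white head with knives, and the dark block with its slanted far end.

```bash
cat >> h.py <<'E'
from scipy.spatial.transform import Rotation as Ro
def plan(*wps):
    """wps (x,y,z,theta_deg,open_cm,nrows): theta = yaw of tool y from world +Y; turn first, then shift"""
    s=state();p=np.array(s["tool_pos"]);w,x,y,z=s["tool_rot"]
    R=Ro.from_quat([x,y,z,w]).as_matrix();th=np.degrees(np.arctan2(-R[0,1],R[1,1]))
    print("t",round(s["time"],2),"at",p.round(4),"th",round(th,1),"tilt",np.degrees(np.arccos(-R[2,2])).round(2))
    for X,Y,Z,T,o,n in wps:
        if abs(T-th)>.3:
            a=-np.radians(T-th);k=int(np.ceil(abs(a)/.1));print(f"  {k} x turn [{o},0,0,0,0,0,{a/k:.3f}]")
        th=T;t=np.radians(T)
        M=np.array([[-np.cos(t),-np.sin(t),0],[-np.sin(t),np.cos(t),0],[0,0,-1]])
        d=M.T@(np.array([X,Y,Z])-p)*100/n;p=np.array([X,Y,Z]);print(f"  {n} x {[o]+d.round(2).tolist()}")
E
python3 - <<'E'
from h import *
plan((.436,.387,.12,-1.5,8.5,12),(.436,.387,.006,-1.5,8.5,6))
E
```

```text
t 1.15 at [0.184  0.5973 0.2313] th -17.1 tilt 0.0
  3 x turn [8.5,0,0,0,0,0,-0.091]
  12 x [8.5, -2.15, -1.7, 0.93]
  6 x [8.5, 0.0, 0.0, 1.9]
```

>>> {"op": "jog_arm", "data": {"moves": [[[8.5, 0, 0, 0, 0, 0, -0.091], [8.5, 0, 0, 0, 0, 0, -0.091], [8.5, 0, 0, 0, 0, 0, -0.091], [8.5, -2.15, -1.7, 0.93, 0, 0, 0], [8.5, -2.15, -1.7, 0.93, 0, 0, 0], [8.5, -2.15, -1.7, 0.93, 0, 0, 0], [8.5, -2.15, -1.7, 0.93, 0, 0, 0], [8.5, -2.15, -1.7, 0.93, 0, 0, 0], [8.5, -2.15, -1.7, 0.93, 0, 0, 0], [8.5, -2.15, -1.7, 0.93, 0, 0, 0], [8.5, -2.15, -1.7, 0.93, 0, 0, 0], [8.5, -2.15, -1.7, 0.93, 0, 0, 0], [8.5, -2.15, -1.7, 0.93, 0, 0, 0], [8.5, -2.15, -1.7, 0.93, 0, 0, 0], [8.5, -2.15, -1.7, 0.93, 0, 0, 0], [8.5, 0, 0, 0, 0, 0, 0]]]}}

```text
time: 2.48
tool_pos: [0.4387, 0.3833, 0.1177]
tool_rot: [-0.001, 0.015, 1.0, -0.001]
contact_force: [0.1, 0.5, -0.7]
gripper_width: 0.992
grasp_force: 0.0
```

Run:
```python
from h import *
plan((.436,.387,.006,-1.5,8.5,6))
```

```text
t 2.48 at [0.4387 0.3833 0.1177] th -1.7 tilt 0.18
  6 x [8.5, 0.05, 0.06, 1.86]
```

>>> {"op": "jog_arm", "data": {"moves": [[[8.5, 0, 0, 1.9, 0, 0, 0], [8.5, 0, 0, 1.9, 0, 0, 0], [8.5, 0, 0, 1.9, 0, 0, 0], [8.5, 0, 0, 1.9, 0, 0, 0], [8.5, 0, 0, 1.9, 0, 0, 0], [8.5, 0, 0, 1.0, 0, 0, 0], [8.5, 0, 0, 0, 0, 0, 0], [8.5, 0, 0, 0, 0, 0, 0]]]}}

```text
time: 3.15
tool_pos: [0.4363, 0.3869, 0.0147]
tool_rot: [-0.0, 0.013, 1.0, -0.0]
contact_force: [0.5, 0.2, 1.0]
gripper_width: 0.997
grasp_force: 0.0
```

Run:
```python
from h import *
plan((.436,.387,.006,-1.5,8.5,1))
```

```text
t 3.15 at [0.4363 0.3869 0.0147] th -1.5 tilt 0.04
  1 x [8.5, 0.03, 0.01, 0.87]
```

>>> {"op": "jog_arm", "data": {"moves": [[[8.5, 0, 0, 0.9, 0, 0, 0], [8.5, 0, 0, 0, 0, 0, 0], [4, 0, 0, 0, 0, 0, 0], [4, 0, 0, 0, 0, 0, 0], [4, 0, 0, 0, 0, 0, 0], [4, 0, 0, 0, 0, 0, 0], [4, 0, 0, 0, 0, 0, 0], [4, 0, 0, 0, 0, 0, 0]]]}}

```text
time: 3.82
tool_pos: [0.4374, 0.3873, 0.0069]
tool_rot: [0.001, 0.013, 1.0, 0.001]
contact_force: [-0.4, -0.1, 5.6]
gripper_width: 0.549
grasp_force: 62.5
```

Run:
```python
from h import *
plan((.436,.387,.1,-1.5,4,6),(.602,-.13,.1,-1.5,4,18),(.602,-.13,.012,-1.5,4,6))
```

```text
t 3.82 at [0.4374 0.3873 0.0069] th -1.5 tilt 0.12
  6 x [4, 0.02, -0.01, -1.55]
  18 x [4, -1.0, -2.85, 0.0]
  6 x [4, 0.0, 0.0, 1.47]
```

>>> {"op": "jog_arm", "data": {"moves": [[[4, 0, 0, -1.6, 0, 0, 0], [4, 0, 0, -1.6, 0, 0, 0], [4, 0, 0, -1.6, 0, 0, 0], [4, 0, 0, -1.6, 0, 0, 0], [4, 0, 0, -1.6, 0, 0, 0], [4, 0, 0, -1.5, 0, 0, 0], [4, -1, -2.85, 0, 0, 0, 0], [4, -1, -2.85, 0, 0, 0, 0], [4, -1, -2.85, 0, 0, 0, 0], [4, -1, -2.85, 0, 0, 0, 0], [4, -1, -2.85, 0, 0, 0, 0], [4, -1, -2.85, 0, 0, 0, 0], [4, -1, -2.85, 0, 0, 0, 0], [4, -1, -2.85, 0, 0, 0, 0], [4, -1, -2.85, 0, 0, 0, 0], [4, -1, -2.85, 0, 0, 0, 0], [4, -1, -2.85, 0, 0, 0, 0], [4, -1, -2.85, 0, 0, 0, 0]]]}}

```text
time: 5.32
tool_pos: [0.5469, 0.0402, 0.0993]
tool_rot: [-0.001, 0.013, 1.0, -0.0]
contact_force: [0.9, 0.0, -3.7]
gripper_width: 0.548
grasp_force: 62.7
```

>>> {"op": "jog_arm", "data": {"moves": [[[4, -1, -2.85, 0, 0, 0, 0], [4, -1, -2.85, 0, 0, 0, 0], [4, -1, -2.85, 0, 0, 0, 0], [4, -1, -2.85, 0, 0, 0, 0], [4, -1, -2.85, 0, 0, 0, 0], [4, -1, -2.85, 0, 0, 0, 0], [4, 0, 0, 0, 0, 0, 0], [4, 0, 0, 0, 0, 0, 0], [4, 0, 0, 0, 0, 0, 0]]]}}

```text
time: 6.07
tool_pos: [0.6023, -0.1303, 0.0994]
tool_rot: [-0.001, 0.013, 1.0, 0.001]
contact_force: [-0.3, -0.0, -2.1]
gripper_width: 0.548
grasp_force: 62.8
```

Run:
```python
from h import *
plan((.602,-.131,.0115,-1.5,4,6))
```

```text
t 6.07 at [ 0.6023 -0.1303  0.0994] th -1.5 tilt 0.15
  6 x [4, 0.0, -0.01, 1.46]
```

>>> {"op": "jog_arm", "data": {"moves": [[[4, 0, 0, 1.6, 0, 0, 0], [4, 0, 0, 1.6, 0, 0, 0], [4, 0, 0, 1.6, 0, 0, 0], [4, 0, 0, 1.6, 0, 0, 0], [4, 0, 0, 1.6, 0, 0, 0], [4, 0, 0, 0.5, 0, 0, 0], [4, 0, 0, 0.3, 0, 0, 0], [4, 0, 0, 0, 0, 0, 0], [4, 0, 0, 0, 0, 0, 0], [5.8, 0, 0, 0, 0, 0, 0], [5.8, 0, 0, 0, 0, 0, 0], [5.8, 0, 0, 0, 0, 0, 0], [5.8, 0, 0, -1, 0, 0, 0], [5.8, 0, 0, -2, 0, 0, 0], [5.8, 0, 0, -2, 0, 0, 0], [5.8, 0, 0, -2, 0, 0, 0], [8.5, 0, 0, -2, 0, 0, 0], [8.5, 0, 0, 0, 0, 0, 0]]]}}

```text
time: 7.57
tool_pos: [0.6068, -0.132, 0.1094]
tool_rot: [0.005, 0.013, 1.0, -0.002]
contact_force: [0.5, -0.4, 0.5]
gripper_width: 0.933
grasp_force: 0.0
```

Run:
```python
from h import *
plan((.434,-.009,.1,-1.5,8.5,9),(.434,-.009,.003,-1.5,8.5,6))
```

```text
t 7.57 at [ 0.6068 -0.132   0.1094] th -1.5 tilt 0.59
  9 x [8.5, 1.96, 1.32, 0.1]
  6 x [8.5, 0.0, 0.0, 1.62]
```

>>> {"op": "jog_arm", "data": {"moves": [[[8.5, 1.9, 1.3, 0, 0, 0, 0], [8.5, 1.9, 1.3, 0, 0, 0, 0], [8.5, 1.9, 1.3, 0, 0, 0, 0], [8.5, 1.9, 1.3, 0, 0, 0, 0], [8.5, 1.9, 1.3, 0, 0, 0, 0], [8.5, 1.9, 1.3, 0, 0, 0, 0], [8.5, 1.9, 1.3, 0, 0, 0, 0], [8.5, 1.9, 1.3, 0, 0, 0, 0], [8.5, 1.9, 1.3, 0, 0, 0, 0], [8.5, 0, 0, 1.8, 0, 0, 0], [8.5, 0, 0, 1.8, 0, 0, 0], [8.5, 0, 0, 1.8, 0, 0, 0], [8.5, 0, 0, 1, 0, 0, 0], [8.5, 0, 0, 0, 0, 0, 0], [8.5, 0, 0, 0, 0, 0, 0]]]}}

```text
time: 8.82
tool_pos: [0.4351, -0.0094, 0.0384]
tool_rot: [-0.001, 0.013, 1.0, 0.0]
contact_force: [-0.2, -0.1, 0.2]
gripper_width: 0.991
grasp_force: 0.0
```

Run:
```python
from h import *
plan((.434,-.009,.003,-1.5,8.5,3))
f=grab_frame("top");cv2.imwrite("pics/top1.png",cv2.resize(f["color"],(768,576)))
```

```text
t 8.82 at [ 0.4351 -0.0094  0.0384] th -1.5 tilt 0.07
  3 x [8.5, 0.04, 0.01, 1.18]
```

View pics/top1.png

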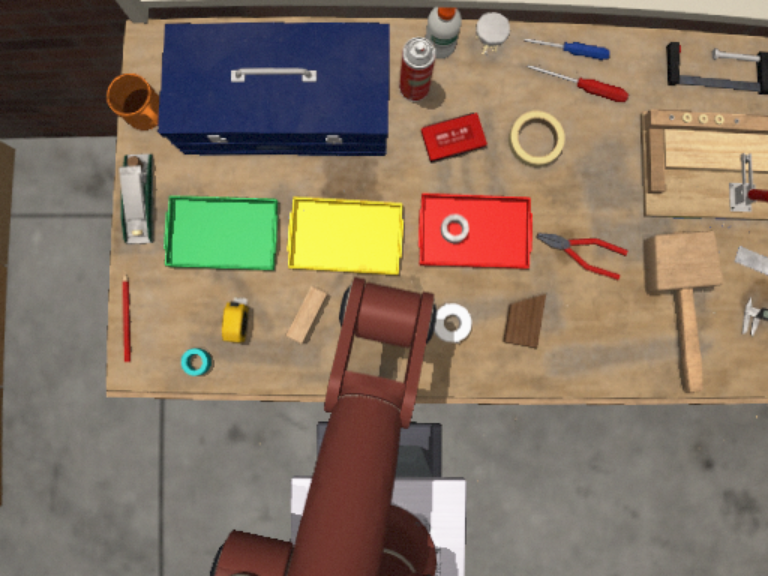

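The picture shows the thick collar flat in the red tray at (455,228), with the arm over the thin collar. I'll lower and grip it.

>>> {"op": "jog_arm", "data": {"moves": [[[8.5, 0, 0, 1.2, 0, 0, 0], [8.5, 0, 0, 1.2, 0, 0, 0], [8.5, 0, 0, 0.8, 0, 0, 0], [8.5, 0, 0, 0.3, 0, 0, 0], [8.5, 0, 0, 0, 0, 0, 0], [4.5, 0, 0, 0, 0, 0, 0], [4.5, 0, 0, 0, 0, 0, 0], [4.5, 0, 0, 0, 0, 0, 0], [4.5, 0, 0, 0, 0, 0, 0], [4.5, 0, 0, 0, 0, 0, 0], [4.5, 0, 0, 0, 0, 0, 0]]]}}

```text
time: 9.78
tool_pos: [0.4366, -0.0095, 0.0051]
tool_rot: [0.001, 0.013, 1.0, -0.0]
contact_force: [-0.9, 0.4, 6.2]
gripper_width: 0.6
grasp_force: 63.2
```

Run:
```python
from h import *
plan((.434,-.009,.1,-1.5,4.5,6),(.602,-.207,.1,-1.5,4,10),(.602,-.207,.0075,-1.5,4,6))
```

```text
t 9.78 at [ 0.4366 -0.0095  0.0051] th -1.5 tilt 0.13
  6 x [4.5, 0.04, 0.01, -1.58]
  10 x [4, -1.73, -1.94, 0.0]
  6 x [4, 0.0, 0.0, 1.54]
```

>>> {"op": "jog_arm", "data": {"moves": [[[4.5, 0, 0, -1.6, 0, 0, 0], [4.5, 0, 0, -1.6, 0, 0, 0], [4.5, 0, 0, -1.6, 0, 0, 0], [4.5, 0, 0, -1.6, 0, 0, 0], [4.5, 0, 0, -1.6, 0, 0, 0], [4.5, 0, 0, -1.6, 0, 0, 0], [4.5, -1.73, -1.94, 0, 0, 0, 0], [4.5, -1.73, -1.94, 0, 0, 0, 0], [4.5, -1.73, -1.94, 0, 0, 0, 0], [4.5, -1.73, -1.94, 0, 0, 0, 0], [4.5, -1.73, -1.94, 0, 0, 0, 0], [4.5, -1.73, -1.94, 0, 0, 0, 0], [4.5, -1.73, -1.94, 0, 0, 0, 0], [4.5, -1.73, -1.94, 0, 0, 0, 0], [4.5, -1.73, -1.94, 0, 0, 0, 0], [4.5, -1.73, -1.94, 0, 0, 0, 0], [4.5, 0, 0, 0, 0, 0, 0], [4.5, 0, 0, 0, 0, 0, 0], [4.5, 0, 0, 0, 0, 0, 0]]]}}

```text
time: 11.37
tool_pos: [0.6025, -0.2072, 0.0989]
tool_rot: [-0.001, 0.013, 1.0, 0.0]
contact_force: [-1.4, 0.9, -1.8]
gripper_width: 0.595
grasp_force: 63.4
```

Run:
```python
from h import *
plan((.602,-.207,.009,-1.5,4,6))
```

```text
t 11.37 at [ 0.6025 -0.2072  0.0989] th -1.5 tilt 0.11
  6 x [4, 0.01, 0.0, 1.5]
```

>>> {"op": "jog_arm", "data": {"moves": [[[4.5, 0, 0, 1.6, 0, 0, 0], [4.5, 0, 0, 1.6, 0, 0, 0], [4.5, 0, 0, 1.6, 0, 0, 0], [4.5, 0, 0, 1.6, 0, 0, 0], [4.5, 0, 0, 1.6, 0, 0, 0], [4.5, 0, 0, 0.6, 0, 0, 0], [4.5, 0, 0, 0.3, 0, 0, 0], [4.5, 0, 0, 0, 0, 0, 0], [4.5, 0, 0, 0, 0, 0, 0], [6.2, 0, 0, 0, 0, 0, 0], [6.2, 0, 0, 0, 0, 0, 0], [6.2, 0, 0, 0, 0, 0, 0], [6.2, 0, 0, -1, 0, 0, 0], [6.2, 0, 0, -2, 0, 0, 0], [6.2, 0, 0, -2, 0, 0, 0], [6.2, 0, 0, -2, 0, 0, 0], [8.5, 0, 0, -2, 0, 0, 0], [8.5, 0, 0, 0, 0, 0, 0], [8.5, 0, 0, 0, 0, 0, 0], [8.5, 0, 0, 0, 0, 0, 0]]]}}

```text
time: 13.03
tool_pos: [0.603, -0.2077, 0.1003]
tool_rot: [-0.0, 0.013, 1.0, 0.0]
contact_force: [0.0, 0.6, -0.5]
gripper_width: 0.995
grasp_force: 0.0
```

```bash
cat > look.py <<'E'
from h import *
import sys
f=grab_frame("top");cv2.imwrite(f"pics/{sys.argv[1]}.png",cv2.resize(f["color"],(768,576)))
P,u,v=pts(f)
m=(P[:,2]>.012)&(P[:,0]>.3)&(P[:,0]<.53)&(P[:,2]<.15)&(abs(P[:,1])<.5)
I=np.zeros(f["depth"].shape,np.uint8);I[v[m],u[m]]=1
n,L=cv2.connectedComponents(I)
for i in range(1,n):
    k=L[v,u]==i
    if k.sum()<150: continue
    Q=P[k];zt=np.percentile(Q[:,2],90);Q=Q[Q[:,2]>zt-.008]
    r=cv2.minAreaRect((Q[:,:2]*1000).astype(np.float32))
    print(k.sum(),round(zt,3),np.round(r[0]),np.round(r[1]),round(r[2],1))
E
python3 - <<'E'
from h import *
# dark: len dir -9.4deg; grip point 10 mm toward near end from bbox centre
t=np.radians(-9.5);g=np.array([.446,-.2595])-.012*np.array([np.cos(t),np.sin(t)]);print(g)
plan((*g,.1,-9.5,8.5,8),(*g,.005,-9.5,8.5,6))
E
```

```text
[ 0.43416457 -0.25751943]
t 13.03 at [ 0.603  -0.2077  0.1003] th -1.5 tilt 0.03
  2 x turn [8.5,0,0,0,0,0,0.070]
  8 x [8.5, 1.98, -0.96, 0.0]
  6 x [8.5, 0.0, 0.0, 1.58]
```

>>> {"op": "jog_arm", "data": {"moves": [[[8.5, 0, 0, 0, 0, 0, 0.07], [8.5, 0, 0, 0, 0, 0, 0.07], [8.5, 1.98, -0.96, 0, 0, 0, 0], [8.5, 1.98, -0.96, 0, 0, 0, 0], [8.5, 1.98, -0.96, 0, 0, 0, 0], [8.5, 1.98, -0.96, 0, 0, 0, 0], [8.5, 1.98, -0.96, 0, 0, 0, 0], [8.5, 1.98, -0.96, 0, 0, 0, 0], [8.5, 1.98, -0.96, 0, 0, 0, 0], [8.5, 1.98, -0.96, 0, 0, 0, 0], [8.5, 0, 0, 1.8, 0, 0, 0], [8.5, 0, 0, 1.8, 0, 0, 0], [8.5, 0, 0, 1.6, 0, 0, 0], [8.5, 0, 0, 0.5, 0, 0, 0], [8.5, 0, 0, 0, 0, 0, 0], [8.5, 0, 0, 0, 0, 0, 0]]]}}

```text
time: 14.37
tool_pos: [0.4341, -0.257, 0.0431]
tool_rot: [-0.001, 0.083, 0.997, 0.0]
contact_force: [1.0, -0.4, 0.3]
gripper_width: 0.992
grasp_force: 0.0
```

Run:
```python
from h import *
plan((.4342,-.2575,.005,-9.5,8.5,1))
```

```text
t 14.37 at [ 0.4341 -0.257   0.0431] th -9.5 tilt 0.1
  1 x [8.5, -0.02, -0.04, 3.81]
```

>>> {"op": "jog_arm", "data": {"moves": [[[8.5, 0, 0, 1.3, 0, 0, 0], [8.5, 0, 0, 1.3, 0, 0, 0], [8.5, 0, 0, 0.8, 0, 0, 0], [8.5, 0, 0, 0.4, 0, 0, 0], [8.5, 0, 0, 0, 0, 0, 0], [5, 0, 0, 0, 0, 0, 0], [5, 0, 0, 0, 0, 0, 0], [5, 0, 0, 0, 0, 0, 0], [5, 0, 0, 0, 0, 0, 0], [5, 0, 0, 0, 0, 0, 0], [5, 0, 0, 0, 0, 0, 0]]]}}

```text
time: 15.28
tool_pos: [0.4355, -0.2582, 0.0071]
tool_rot: [0.001, 0.083, 0.997, -0.001]
contact_force: [-0.3, -0.7, 5.2]
gripper_width: 0.686
grasp_force: 66.8
```

Run:
```python
from h import *
# target bbox centre tray green (.594,.298) + y -.040; grip point 12 mm nearer
plan((.434,-.257,.11,-9.5,5,6),(.582,.258,.11,-1.5,5,18))
```

```text
t 15.28 at [ 0.4355 -0.2582  0.0071] th -9.5 tilt 0.15
  6 x [5, 0.03, 0.02, -1.71]
  2 x turn [5,0,0,0,0,0,-0.070]
  18 x [5, -0.75, 2.88, 0.0]
```

>>> {"op": "jog_arm", "data": {"moves": [[[5, 0, 0, -1.8, 0, 0, 0], [5, 0, 0, -1.8, 0, 0, 0], [5, 0, 0, -1.8, 0, 0, 0], [5, 0, 0, -1.8, 0, 0, 0], [5, 0, 0, -1.8, 0, 0, 0], [5, 0, 0, -1.5, 0, 0, 0], [5, 0, 0, 0, 0, 0, -0.07], [5, 0, 0, 0, 0, 0, -0.07], [5, -0.75, 2.88, 0, 0, 0, 0], [5, -0.75, 2.88, 0, 0, 0, 0], [5, -0.75, 2.88, 0, 0, 0, 0], [5, -0.75, 2.88, 0, 0, 0, 0], [5, -0.75, 2.88, 0, 0, 0, 0], [5, -0.75, 2.88, 0, 0, 0, 0], [5, -0.75, 2.88, 0, 0, 0, 0], [5, -0.75, 2.88, 0, 0, 0, 0], [5, -0.75, 2.88, 0, 0, 0, 0], [5, -0.75, 2.88, 0, 0, 0, 0]]]}}

```text
time: 16.78
tool_pos: [0.5164, 0.0302, 0.1101]
tool_rot: [-0.0, 0.013, 1.0, 0.0]
contact_force: [1.1, 0.0, -1.9]
gripper_width: 0.685
grasp_force: 66.1
```

>>> {"op": "jog_arm", "data": {"moves": [[[5, -0.75, 2.88, 0, 0, 0, 0], [5, -0.75, 2.88, 0, 0, 0, 0], [5, -0.75, 2.88, 0, 0, 0, 0], [5, -0.75, 2.88, 0, 0, 0, 0], [5, -0.75, 2.88, 0, 0, 0, 0], [5, -0.75, 2.88, 0, 0, 0, 0], [5, -0.75, 2.88, 0, 0, 0, 0], [5, -0.75, 2.88, 0, 0, 0, 0], [5, 0, 0, 0, 0, 0, 0], [5, 0, 0, 0, 0, 0, 0], [5, 0, 0, 0, 0, 0, 0]]]}}

```text
time: 17.7
tool_pos: [0.5821, 0.2569, 0.1099]
tool_rot: [-0.001, 0.013, 1.0, -0.0]
contact_force: [-0.3, -1.3, -0.8]
gripper_width: 0.682
grasp_force: 66.1
```

Run:
```python
from h import *
plan((.582,.258,.011,-1.5,5,1))
f=grab_frame("scene");cv2.imwrite("pics/s2.png",f["color"][90:290,90:380].repeat(2,0).repeat(2,1))
```

```text
t 17.7 at [0.5821 0.2569 0.1099] th -1.5 tilt 0.1
  1 x [5, 0.01, 0.11, 9.89]
```

View pics/s2.png

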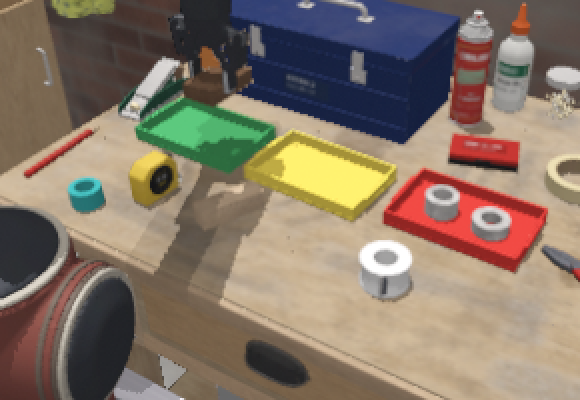

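Both collars lie flat in the red tray (440,200 and 490,222), and the dark block is held level at (220,85). I'll lower it into the green tray.

>>> {"op": "jog_arm", "data": {"moves": [[[5, 0, 0.1, 1.7, 0, 0, 0], [5, 0, 0, 1.7, 0, 0, 0], [5, 0, 0, 1.7, 0, 0, 0], [5, 0, 0, 1.7, 0, 0, 0], [5, 0, 0, 1.7, 0, 0, 0], [5, 0, 0, 0.8, 0, 0, 0], [5, 0, 0, 0.5, 0, 0, 0], [5, 0, 0, 0, 0, 0, 0], [5, 0, 0, 0, 0, 0, 0], [7, 0, 0, 0, 0, 0, 0], [7, 0, 0, 0, 0, 0, 0], [7, 0, 0, 0, 0, 0, 0], [7, 0, 0, -1, 0, 0, 0], [7, 0, 0, -2, 0, 0, 0], [7, 0, 0, -2, 0, 0, 0], [7, 0, 0, -2, 0, 0, 0], [8.5, 0, 0, -2, 0, 0, 0], [8.5, 0, 0, 0, 0, 0, 0], [8.5, 0, 0, 0, 0, 0, 0], [8.5, 0, 0, 0, 0, 0, 0]]]}}

```text
time: 19.42
tool_pos: [0.5824, 0.2583, 0.1023]
tool_rot: [-0.0, 0.013, 1.0, -0.0]
contact_force: [0.5, -0.3, -0.7]
gripper_width: 0.999
grasp_force: 0.0
```

Run:
```python
from h import *
plan((.445,.1335,.1,-26.2,6,10),(.445,.1335,.008,-26.2,6,6))
```

```text
t 19.42 at [0.5824 0.2583 0.1023] th -1.5 tilt 0.04
  5 x turn [6,0,0,0,0,0,0.086]
  10 x [6, 0.68, -1.73, 0.02]
  6 x [6, 0.0, 0.0, 1.53]
```

>>> {"op": "jog_arm", "data": {"moves": [[[7, 0, 0, 0, 0, 0, 0.086], [7, 0, 0, 0, 0, 0, 0.086], [7, 0, 0, 0, 0, 0, 0.086], [7, 0, 0, 0, 0, 0, 0.086], [7, 0, 0, 0, 0, 0, 0.086], [7, 0.68, -1.73, 0, 0, 0, 0], [7, 0.68, -1.73, 0, 0, 0, 0], [7, 0.68, -1.73, 0, 0, 0, 0], [7, 0.68, -1.73, 0, 0, 0, 0], [7, 0.68, -1.73, 0, 0, 0, 0], [7, 0.68, -1.73, 0, 0, 0, 0], [7, 0.68, -1.73, 0, 0, 0, 0], [7, 0.68, -1.73, 0, 0, 0, 0], [7, 0.68, -1.73, 0, 0, 0, 0], [7, 0.68, -1.73, 0, 0, 0, 0], [7, 0, 0, 1.8, 0, 0, 0], [7, 0, 0, 1.8, 0, 0, 0], [7, 0, 0, 1, 0, 0, 0], [7, 0, 0, 0, 0, 0, 0], [7, 0, 0, 0, 0, 0, 0]]]}}

```text
time: 21.08
tool_pos: [0.4445, 0.1329, 0.0554]
tool_rot: [-0.002, 0.226, 0.974, -0.001]
contact_force: [1.3, -0.0, 0.4]
gripper_width: 0.819
grasp_force: 0.0
```

Run:
```python
from h import *
plan((.445,.1335,.007,-26.2,6,1))
```

```text
t 21.08 at [0.4445 0.1329 0.0554] th -26.1 tilt 0.19
  1 x [6, -0.02, 0.08, 4.84]
```

>>> {"op": "jog_arm", "data": {"moves": [[[7, 0, 0, 1.6, 0, 0, 0], [7, 0, 0, 1.6, 0, 0, 0], [7, 0, 0, 1, 0, 0, 0], [7, 0, 0, 0.6, 0, 0, 0], [7, 0, 0, 0, 0, 0, 0], [2, 0, 0, 0, 0, 0, 0], [2, 0, 0, 0, 0, 0, 0], [2, 0, 0, 0, 0, 0, 0], [2, 0, 0, 0, 0, 0, 0], [2, 0, 0, 0, 0, 0, 0], [2, 0, 0, 0, 0, 0, 0], [2, 0, 0, 0, 0, 0, 0]]]}}

```text
time: 22.08
tool_pos: [0.4468, 0.1331, 0.0099]
tool_rot: [0.001, 0.226, 0.974, 0.0]
contact_force: [-0.2, 0.8, 5.0]
gripper_width: 0.359
grasp_force: 61.9
```

Run:
```python
from h import *
plan((.445,.1335,.11,-26.2,2,6),(.594,.347,.11,-1.5,2,11))
f=grab_frame("top")
g=f["color"];c=g[110:200,90:350];cv2.imwrite("pics/c3.png",cv2.resize(c,(780,270),interpolation=cv2.INTER_CUBIC))
P,u,v=pts(f)
m=(P[:,2]>.022)&(P[:,0]>.5)&(P[:,0]<.69)&(P[:,2]<.1)&(P[:,1]>.2)&(P[:,1]<.39)
Q=P[m];r=cv2.minAreaRect((Q[Q[:,2]>.027][:,:2]*1000).astype(np.float32));print(r,np.percentile(Q[:,2],[50,95]))
```

```text
t 22.08 at [0.4468 0.1331 0.0099] th -26.1 tilt 0.14
  6 x [2, 0.03, -0.01, -1.67]
  5 x turn [2,0,0,0,0,0,-0.086]
  11 x [2, -1.3, 1.98, 0.0]
((594.0922241210938, 299.2294921875), (170.25961303710938, 129.44546508789062), 87.99327850341797) [0.02852121 0.03320371]
```

View pics/c3.png

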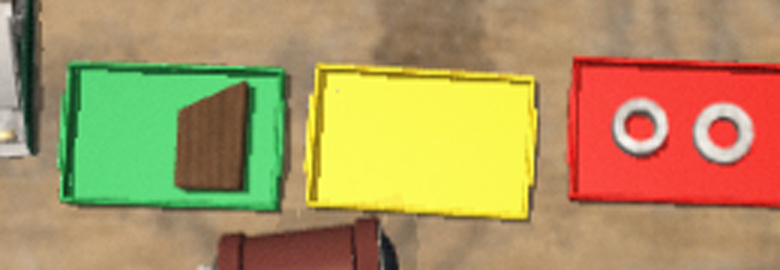

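The picture shows the dark block flat in the green tray at crop (212,138), leaving room on the left for the pale block.

>>> {"op": "jog_arm", "data": {"moves": [[[2, 0, 0, -1.7, 0, 0, 0], [2, 0, 0, -1.7, 0, 0, 0], [2, 0, 0, -1.7, 0, 0, 0], [2, 0, 0, -1.7, 0, 0, 0], [2, 0, 0, -1.7, 0, 0, 0], [2, 0, 0, -1.7, 0, 0, 0], [2, 0, 0, 0, 0, 0, -0.086], [2, 0, 0, 0, 0, 0, -0.086], [2, 0, 0, 0, 0, 0, -0.086], [2, 0, 0, 0, 0, 0, -0.086], [2, 0, 0, 0, 0, 0, -0.086], [2, -1.3, 1.98, 0, 0, 0, 0], [2, -1.3, 1.98, 0, 0, 0, 0], [2, -1.3, 1.98, 0, 0, 0, 0], [2, -1.3, 1.98, 0, 0, 0, 0], [2, -1.3, 1.98, 0, 0, 0, 0], [2, -1.3, 1.98, 0, 0, 0, 0]]]}}

```text
time: 23.55
tool_pos: [0.5266, 0.2505, 0.1099]
tool_rot: [-0.001, 0.013, 1.0, -0.0]
contact_force: [-0.3, 0.1, -0.5]
gripper_width: 0.362
grasp_force: 61.2
```

>>> {"op": "jog_arm", "data": {"moves": [[[2, -1.3, 1.98, 0, 0, 0, 0], [2, -1.3, 1.98, 0, 0, 0, 0], [2, -1.3, 1.98, 0, 0, 0, 0], [2, -1.3, 1.98, 0, 0, 0, 0], [2, -1.3, 1.98, 0, 0, 0, 0], [2, 0, 0, 0, 0, 0, 0], [2, 0, 0, 0, 0, 0, 0], [2, 0, 0, 0, 0, 0, 0]]]}}

```text
time: 24.22
tool_pos: [0.5934, 0.3463, 0.1098]
tool_rot: [-0.001, 0.013, 1.0, -0.001]
contact_force: [-0.7, -1.4, -0.8]
gripper_width: 0.364
grasp_force: 61.2
```

Run:
```python
from h import *
plan((.594,.346,.013,-1.5,5,1))
```

```text
t 24.22 at [0.5934 0.3463 0.1098] th -1.5 tilt 0.12
  1 x [5, -0.06, -0.03, 9.68]
```

>>> {"op": "jog_arm", "data": {"moves": [[[2, 0, 0, 1.7, 0, 0, 0], [2, 0, 0, 1.7, 0, 0, 0], [2, 0, 0, 1.7, 0, 0, 0], [2, 0, 0, 1.7, 0, 0, 0], [2, 0, 0, 1.7, 0, 0, 0], [2, 0, 0, 0.7, 0, 0, 0], [2, 0, 0, 0.4, 0, 0, 0], [2, 0, 0, 0, 0, 0, 0], [2, 0, 0, 0, 0, 0, 0], [4.5, 0, 0, 0, 0, 0, 0], [4.5, 0, 0, 0, 0, 0, 0], [4.5, 0, 0, 0, 0, 0, 0], [4.5, 0, 0, -1, 0, 0, 0], [4.5, 0, 0, -2, 0, 0, 0], [4.5, 0, 0, -2, 0, 0, 0], [4.5, 0, 0, -2, 0, 0, 0], [7.5, 0, 0, -2, 0, 0, 0], [7.5, 0, 0, -2, 0, 0, 0], [7.5, 0, 0, 0, 0, 0, 0], [7.5, 0, 0, 0, 0, 0, 0]]]}}

```text
time: 25.88
tool_pos: [0.5953, 0.3476, 0.1272]
tool_rot: [0.002, 0.013, 1.0, 0.001]
contact_force: [-0.8, 0.7, -0.3]
gripper_width: 0.875
grasp_force: 0.0
```

```bash
python3 look.py top4
python3 - <<'E'
from h import *
plan((.431,.2605,.12,-1.5,8,8),(.431,.2605,.02,-1.5,8,6))
E
```

```text
402 0.063 [434. 261.] [63. 35.] 1.0
404 0.042 [ 437. -126.] [66. 64.] 45.1
t 25.93 at [0.5942 0.347  0.125 ] th -1.5 tilt 0.04
  8 x [8, 2.01, -1.13, 0.06]
  6 x [8, 0.0, 0.0, 1.67]
```

View pics/top4.png

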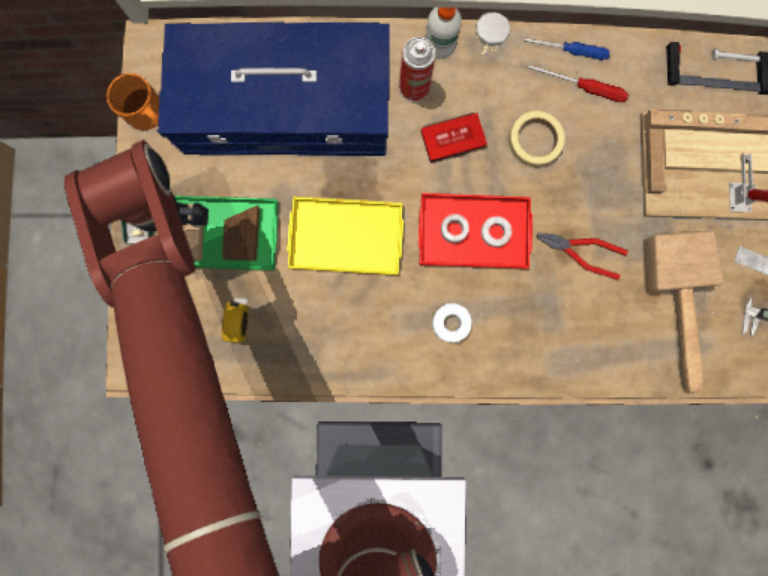

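The dark block, both collars and the tape (235,322) are as expected; the arm hides the pale block for now. I'll fetch the tape next.

>>> {"op": "jog_arm", "data": {"moves": [[[8.5, 2.01, -1.13, 0, 0, 0, 0], [8.5, 2.01, -1.13, 0, 0, 0, 0], [8.5, 2.01, -1.13, 0, 0, 0, 0], [8.5, 2.01, -1.13, 0, 0, 0, 0], [8.5, 2.01, -1.13, 0, 0, 0, 0], [8.5, 2.01, -1.13, 0, 0, 0, 0], [8.5, 2.01, -1.13, 0, 0, 0, 0], [8.5, 2.01, -1.13, 0, 0, 0, 0], [8.5, 0, 0, 0, 0, 0, 0.04], [8.5, 0, 0, 0, 0, 0, 0], [8.5, 0, 0, 0, 0, 0, 0], [8.5, 0, 0, 0, 0, 0, 0]]]}}

```text
time: 26.93
tool_pos: [0.4311, 0.2607, 0.124]
tool_rot: [-0.0, 0.033, 0.999, -0.0]
contact_force: [-0.1, 0.2, 0.0]
gripper_width: 0.994
grasp_force: 0.0
```

Run:
```python
from h import *
plan((.431,.2605,.02,-3.8,8,6))
f=grab_frame("top");c=f["color"][120:240,90:210];cv2.imwrite("pics/c5.png",cv2.resize(c,(600,600),interpolation=cv2.INTER_CUBIC))
```

```text
t 26.93 at [0.4311 0.2607 0.124 ] th -3.7 tilt 0.06
  6 x [8, 0.0, -0.0, 1.73]
```

View pics/c5.png

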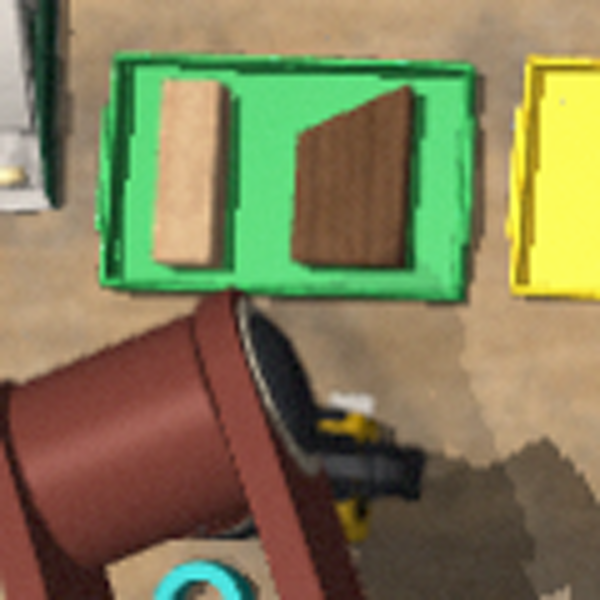

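Both offcuts lie flat in the green tray, pale at crop (190,175) and dark at (355,180), and the fingers straddle the tape at (350,450). I'll lower and grip.

>>> {"op": "jog_arm", "data": {"moves": [[[8.5, 0, 0, 1.8, 0, 0, 0], [8.5, 0, 0, 1.8, 0, 0, 0], [8.5, 0, 0, 1.8, 0, 0, 0], [8.5, 0, 0, 1.8, 0, 0, 0], [8.5, 0, 0, 1.8, 0, 0, 0], [8.5, 0, 0, 1.2, 0, 0, 0], [8.5, 0, 0, 0.3, 0, 0, 0], [8.5, 0, 0, 0, 0, 0, 0], [2.5, 0, 0, 0, 0, 0, 0], [2.5, 0, 0, 0, 0, 0, 0], [2.5, 0, 0, 0, 0, 0, 0], [2.5, 0, 0, 0, 0, 0, 0], [2.5, 0, 0, 0, 0, 0, 0], [2.5, 0, 0, 0, 0, 0, 0], [2.5, 0, 0, 0, 0, 0, 0]]]}}

```text
time: 28.23
tool_pos: [0.4319, 0.2612, 0.0208]
tool_rot: [0.001, 0.033, 0.999, 0.0]
contact_force: [-0.7, 0.8, 5.3]
gripper_width: 0.392
grasp_force: 59.7
```

Run:
```python
from h import *
plan((.431,.2605,.11,-3.7,2.5,6),(.588,.068,.11,-3.7,2.5,10))
```

```text
t 28.23 at [0.4319 0.2612 0.0208] th -3.8 tilt 0.11
  6 x [2.5, 0.01, -0.01, -1.49]
  10 x [2.5, -1.69, -1.82, 0.0]
```

>>> {"op": "jog_arm", "data": {"moves": [[[2.5, 0, 0, -1.5, 0, 0, 0], [2.5, 0, 0, -1.5, 0, 0, 0], [2.5, 0, 0, -1.5, 0, 0, 0], [2.5, 0, 0, -1.5, 0, 0, 0], [2.5, 0, 0, -1.5, 0, 0, 0], [2.5, 0, 0, -1.5, 0, 0, 0], [2.5, -1.7, -1.82, 0, 0, 0, 0], [2.5, -1.7, -1.82, 0, 0, 0, 0], [2.5, -1.7, -1.82, 0, 0, 0, 0], [2.5, -1.7, -1.82, 0, 0, 0, 0], [2.5, -1.7, -1.82, 0, 0, 0, 0], [2.5, -1.7, -1.82, 0, 0, 0, 0], [2.5, -1.7, -1.82, 0, 0, 0, 0], [2.5, -1.7, -1.82, 0, 0, 0, 0], [2.5, -1.7, -1.82, 0, 0, 0, 0], [2.5, -1.7, -1.82, 0, 0, 0, 0], [2.5, 0, 0, 0, 0, 0, 0], [2.5, 0, 0, 0, 0, 0, 0], [2.5, 0, 0, 0, 0, 0, 0]]]}}

```text
time: 29.82
tool_pos: [0.5876, 0.0682, 0.1084]
tool_rot: [-0.001, 0.033, 0.999, 0.0]
contact_force: [-1.0, -0.6, -2.2]
gripper_width: 0.39
grasp_force: 60.2
```

Run:
```python
from h import *
plan((.588,.068,.0245,-3.7,2.5,1))
```

```text
t 29.82 at [0.5876 0.0682 0.1084] th -3.8 tilt 0.15
  1 x [2.5, -0.04, -0.01, 8.39]
```

>>> {"op": "jog_arm", "data": {"moves": [[[2.5, 0, 0, 1.6, 0, 0, 0], [2.5, 0, 0, 1.6, 0, 0, 0], [2.5, 0, 0, 1.6, 0, 0, 0], [2.5, 0, 0, 1.6, 0, 0, 0], [2.5, 0, 0, 1, 0, 0, 0], [2.5, 0, 0, 0.7, 0, 0, 0], [2.5, 0, 0, 0.3, 0, 0, 0], [2.5, 0, 0, 0, 0, 0, 0], [2.5, 0, 0, 0, 0, 0, 0], [7, 0, 0, 0, 0, 0, 0], [7, 0, 0, 0, 0, 0, 0], [7, 0, 0, 0, 0, 0, 0], [7, 0, 0, 0, 0, 0, 0], [7, 0, 0, -1, 0, 0, 0], [7, 0, 0, -2, 0, 0, 0], [7, 0, 0, -2, 0, 0, 0], [7, 0, 0, -2, 0, 0, 0], [7, 0, 0, -2, 0, 0, 0], [7, 0, 0, -2, 0, 0, 0]]]}}

```text
time: 31.4
tool_pos: [0.5889, 0.0679, 0.1377]
tool_rot: [0.0, 0.033, 0.999, 0.0]
contact_force: [0.3, 0.6, 0.2]
gripper_width: 0.818
grasp_force: 0.0
```

>>> {"op": "jog_arm", "data": {"moves": [[[7, 0, 0, -2, 0, 0, 0], [7, 1.5, 0, -2, 0, 0, 0], [7, 1.5, 0, -2, 0, 0, 0], [7, 2, 0, 0, 0, 0, 0], [7, 2, 0, 0, 0, 0, 0], [7, 2, 0, 0, 0, 0, 0], [7, 2, 0, 0, 0, 0, 0], [7, 2, 0, 0, 0, 0, 0], [7, 2, 0, 0, 0, 0, 0], [7, 2, 0, 0, 0, 0, 0], [7, 2, 0, 0, 0, 0, 0], [7, 0, 0, 0, 0, 0, 0], [7, 0, 0, 0, 0, 0, 0], [7, 0, 0, 0, 0, 0, 0]]]}}

```text
time: 32.57
tool_pos: [0.3997, 0.0804, 0.1965]
tool_rot: [0.001, 0.033, 0.999, 0.0]
contact_force: [0.3, 0.5, -0.2]
gripper_width: 0.818
grasp_force: 0.0
```

Run:
```python
from h import *
a=grab_frame("top");b=grab_frame("scene")
A=cv2.resize(a["color"][100:260,80:430],(790,361));B=cv2.resize(b["color"][140:260,90:390],(600,240))
I=np.zeros((601,790,3),np.uint8);I[:361]=A;I[361:,:600]=B;cv2.imwrite("pics/f6.png",I)
for n in NAMES[:5]+NAMES[8:]:
    for r in regions_of(n,a)[:1]:
        P,u,v=pts(a,r["pixels"]);zt=np.percentile(P[:,2],90);Q=P[P[:,2]>zt-.008]
        q=cv2.minAreaRect((Q[:,:2]*1000).astype(np.float32));print(n,round(r["p"],2),round(zt,3),np.round(q[0]),np.round(q[1]))
print(state()["joint_vel"].round(3),state()["time"])
```

```text
offcut_pale 0.98 0.039 [592. 347.] [97. 32.]
offcut_dark 0.56 0.033 [594. 258.] [59. 99.]
collar_thin 0.63 0.026 [ 602. -208.] [50. 53.]
collar_thick 0.73 0.032 [359. 332.] [46. 45.]
tape_measure 0.93 0.067 [591.  69.] [62. 34.]
cutter_head 0.58 0.042 [ 436. -125.] [61. 62.]
pliers 0.85 0.013 [ 574. -366.] [166.  63.]
[ 0.001 -0.002  0.003 -0.     0.     0.001] 33.0167
```

View pics/f6.png

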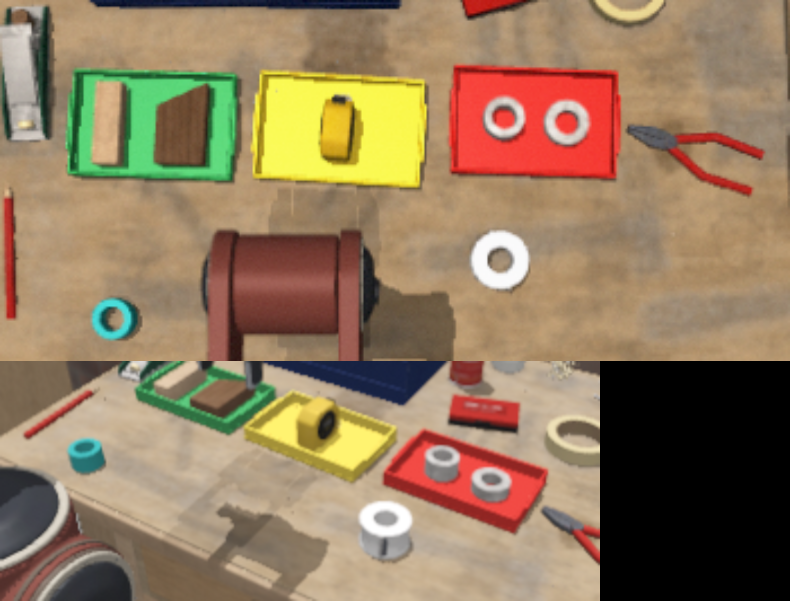

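All five pieces stand flat in their trays, each top about 4 mm higher than on the bench: offcuts at (108,122) and (182,128), tape at (337,128), collars at (504,118) and (566,122). The cutter head and pliers have not moved, so I'm handing in.

```bash
python3 -c "
from plant import *
print(job_done())"
```

```text
the job is handed in; nothing more can be done
None
```

The job is handed in at about 33 s of the 109 s allowed: both offcuts are in the green tray, both grey collars in the red and the tape measure in the yellow, all flat in the final pictures, with the cutter head and pliers where they were; the hand-in call returned no verdict.

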